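# Caliper the print blank

## Task

We print on the wooden block next and need its thickness to set the head height. Open the bench caliper, stand the wooden block upright on the base plate between the long jaws, flat sides to the jaws, then push the jaws shut on it with the orange sprung thumb tab until the force strip reads in the green, hold it there about half a second, and never push into the red. Let go and leave the caliper closed on the block so that the reading stays; leave the other blocks where they stand.

Things in the scene. Friction and masses are not known exactly. Their poses are not given: they have to be found in the camera images.
- wood_block: plain light-wood print blank, the only loose wooden one, loose, 75 g or so, standing upright: 64 mm long (its x), 24 mm thick (its y), 56 mm tall (its z); origin at the centre of its underside. Its x axis may point either way along the caliper's jaws
- white_block: white print blank, 64 x 18 x 56 mm (x, y, z), standing loose; not for this job. Origin at the centre of its underside
- blue_block: blue print blank, 64 x 30 x 56 mm (x, y, z), standing loose; not for this job. Origin at the centre of its underside
- caliper_stand: dark steel base plate, 8 mm thick, fixed on the white bed (x -83 to 41, y -280 to 50 mm), carrying a caliper laid flat; a clamp block at each end of its beam, up to 41 mm over the bed. Origin on the bed under the middle of the 16 mm wide beam, in the plane of the fixed jaw's face. y runs along the beam in the jaws' closing direction; the long jaws point to -x; z up
- spot (a point): fixed point on the top of the base plate (8 mm above the bed), in the plane of the fixed jaw's face, 43 mm from the beam's middle towards the jaw tips (-x); axes as caliper_stand. Centred here in x, the block is 3 mm clear of the beam
- thumb_tab (a point): centre of the orange finger tab on the black thumb carriage behind the slide: 12 mm thick along y, 24 mm wide in x, free from 17 to 38 mm above the base plate (this point 27 mm); axes as caliper_stand. At spring rest it is 112 mm behind (-y of) the moving jaw's face. Pinch it front and rear: pulled to -y it opens the jaws at once; pushed to +y it works through the spring
- fixed_face (a point): centre of the fixed long jaw's measuring face (the plane y = 0, facing -y): the face runs from the beam's edge to the tip 68 mm from the beam's middle, 5 to 11 mm above the base plate (this point 8 mm above it, 38 mm from the beam's middle); the jaw is 12 mm wide in y, 8 mm at the tip; axes as caliper_stand
- moving_face (a point): centre of the sliding long jaw's measuring face, facing +y, opposite to fixed_face and of the same size; axes as caliper_stand. Behind it (-y) the slide's dark display housing reaches 80 mm back from the face, 34 mm wide over the beam, top 17 mm above the base plate
- slide (a joint): gap between the measuring faces in m: 0 shut, growing as the moving jaw goes to -y, at most 0.115. It starts almost shut, 2 to 14 mm, too narrow for the block. Friction of 1.2 N keeps it where it is left
- thumb (a joint): travel in m of the thumb carriage pushed forward (+y) on the slide against its spring: 0 at rest, 0.014 at the stop, 600 N/m, springs back when let go; the slide's friction takes 0.002. Read at the carriage's front edge on the strip beside it, on the +x side: white, green from 0.0045 to 0.0105 (2.7 to 6.3 N), then red

How it is judged (in metres and radians):
On the way, in this order (a step that is already met when the one before it is completed fails the run):
1. the wooden block stands upright on the base plate between the opened jaws, let go (x of wood_block in the frame of spot between -0.025 and 0.01 m and y of wood_block in the frame of spot between -0.1 and -0.009 m and z of wood_block in the frame of spot between -0.003 and 0.004 m and angle between wood_block's own z axis and vertical below 0.1 rad and angle between the x axis of wood_block and the x axis of spot, either way round below 0.35 rad and value of joint slide above 0.0225 m and contact force between the fingers and wood_block below 0.1 N), for 0.2 s.
2. the block is nipped between both jaws with the thumb spring in the green (contact force between each of moving_jaw, fixed_jaw and wood_block above 0.7 N and value of joint thumb between 0.004 and 0.011 m), for 0.3 s.
At the end, for the whole second after the job is handed in: the wooden block stands upright and square to the jaws (0.06 rad each), at rest on the base plate, against the fixed jaw (2 mm), its middle from 10 mm nearer the beam to 25 mm nearer the jaw tips than the spot; jaw gap 22.5 to 25.5 mm; thumb spring back at rest (under 3 mm) (value of joint slide between 0.0225 and 0.0255 m and value of joint thumb below 0.003 m and x of wood_block in the frame of spot between -0.025 and 0.01 m and y of wood_block in the frame of spot between -0.014 and -0.0105 m and z of wood_block in the frame of spot between -0.003 and 0.003 m and angle between wood_block's own z axis and vertical below 0.06 rad and angle between the x axis of wood_block and the x axis of spot, either way round below 0.06 rad and linear speed of wood_block below 0.01 m/s); the robot touches nothing.
It fails at once if the thumb carriage is pushed well into the red (over 12.5 mm) (value of joint thumb above 0.0125 m).
It fails at once if the white or blue block is displaced by more than 20 mm (distance of any of white_block, blue_block from where it was at the start of the episode above 0.02 m).
It also fails if it takes over 58 s, if anything falls off the work surface, if the arm or the gripper's body presses on something with over 40 N, if the wrist force passes 120 N, or if a joint passes its speed limit or range.

## Robot

A 6-joint arm with a two-finger parallel gripper is mounted at the origin on the work surface. World frame = base frame: x ahead of the robot, y to its left, z up, the work surface at z = 0. Lengths are in m, angles in degrees, forces in N, time in s.
With the tool pointing down it reaches from about 0.25 to 0.725 m from the base axis. Payload 9.7 kg.
Tool frame: the origin (TCP) lies midway between the tips of the shut fingers; the grasp point (between the pads) lies 19 mm behind it (robot.grip_point_offset is the distance from the TCP to the grasp point, in m); z points along the fingers, y is the direction in which the jaws open and shut (so a half turn about z gives the same grasp; the last joint's range is limited). The gripper opens to 85 mm and grips with 20 to 120 N. Pads are 22 mm wide; open, the fingers measure 114 mm over their backs; the gripper's body (76 mm by 85 mm) begins 54 mm behind the grasp point. The pads swing forward as they close: fully open they stand 13 mm farther back than shut.
Start: joints at [64.4, 4.979, 10.078, 95.1, 0, 90], TCP at [0.238, 0.496, 0.231] pointing down, gripper open.
Joint ranges: [-179.16, 179.16], [-48.56, 103.87], [-65.8, 70.77], [-126.05, 130.52], [-82.76, 87.17], [-180, 180]. Speed limits (degrees/s): [127.2, 127.2, 147.25, 180, 180, 180].

## Interface

Orientations are given as [roll, pitch, yaw] about the fixed x, y, z axes, in that order (R = Rz(yaw) Ry(pitch) Rx(roll)).
In Python, from workcell import robot gives the robot as it stands.
- The arm moves only by the tool servo_tool, never from a script. Its argument "rows" is one flat list of numbers, 5 for each row, row after row: the closure, from 0 (fully open) to 1 (shut), then the shift along the tool's x, y, z in m, then the turn about the tool's z in rad. A call has exactly 8 rows; each row is the pose to reach, as a shift and turn from the pose commanded when the call began, along the tool's axes at that moment; what a row does not reach only later rows make up. A row lasts 1/10 s, in which the tool goes at most 50 mm and 8.59 degrees, less where a joint would pass 70% of its speed; a pose out of reach is approached as far as the arm can. A call with a gripper value outside its range is refused whole. The fingers move at their own pace and stop on an object; "force" is the grip in N (left out, the last holds). Time passes only in rows, so rows that repeat a pose let the fingers close, or fill a call up. It gives the time, the measured TCP pose, the force and the opening at its end, in the units of the state.
- robot.sense(): the state, without advancing time (a new reading comes with each control period).
- robot.camera(name): name is "scene" or "side" or "wrist"; returns a dict with "img" (420x560x3 uint8, blue, green, red), "depth" (420x560 float32, m along the optical axis (not along the pixel's ray), 0 where there is no reading), "fov_y" (degrees; the focal length in pixels is half the picture's height over the tangent of half this angle, whatever the lens; pixels are square), "cx", "cy" (the principal point, pixels), "R" (3x3) and "t" (3): a world point X has camera coordinates R X + t. Camera axes: x right, y down, z forward; pixel columns grow to the right and rows downward; lengths in m; the calibration is good to about 2 mm. A picture is of the moment at which its call begins.
- robot.job_done(): hands the job in, once; it reports no verdict.
Trained networks look in the newest picture that a camera, given by its name, has taken for a name from the list of things; names that differ only in an ending like _2 or _b are one class to them, and where a whole thing is asked for, a point or a joint stands for the part that bears it (a point fixed in the world has none). Each returns a list of dicts, best first, with "p" (0 to 1); they miss things now and then, are a little off and sometimes report something else, mostly with a low value. They report only what shows in the picture. A call takes as long as a camera call.
- robot.look_for(camera, thing): "extent" ([left, top, width, height] in pixels, round what is visible of it).
- robot.spot_point(camera, thing): "at" ([column, row] in pixels: a listed point, or the origin of a listed thing).
The state is a dict: "t": time; "joints": joint angles; "qd": joint speeds; "effort": joint torques, N m; "ee_pos": TCP position; "orientation": TCP orientation; "force": force on the tool from outside, world axes, zero at the start; "ft_torque": the same for the moment, N m; "gripper_width": opening from 0.0 (shut) to 1.0 (fully open).
Only numpy, scipy, OpenCV 4.12 (cv2) and the standard library are available. Lean on these libraries where they do the work, as an engineer would, in place of code of your own. Each camera call takes 0.05 s, during which the arm holds its last target.

## Working session

There is one attempt and no reset: what is moved stays moved. The work goes in short steps, Python scripts to look and compute and a tool call to move; the robot and the scene stay as the last step left them, time stands still between calls to the robot, and variables do not carry over. Pictures are saved under pics/ and viewed, and the job is handed in when it is done.

Besides the shell and the picture viewer there is one more tool, called after ">>>" by a JSON object that holds its "name" and its "arguments". servo_tool: Moves the arm, as the interface text tells. Its arguments: {"type":"object","properties":{"rows":{"type":"array"},"force":{"type":"number"}},"required":["rows"]}

```bash
ls; mkdir -p pics
cat > h.py <<'E'
from workcell import robot
import numpy as np, cv2
def shot(n,f):
    c=robot.camera(n); cv2.imwrite('pics/'+f,c['img']); return c
def foc(c): return c['img'].shape[0]/2/np.tan(np.radians(c['fov_y']/2))
def world(c,u,v,d=None,z=None):
    f=foc(c); r=np.array([(u-c['cx'])/f,(v-c['cy'])/f,1.]); R=np.array(c['R']);t=np.array(c['t'])
    o=-R.T@t; w=R.T@r
    if z is not None: return o+w*(z-o[2])/w[2]
    if d is None: d=c['depth'][int(round(v)),int(round(u))]
    return o+w*d
def cloud(c):
    f=foc(c); H,W=c['depth'].shape; u,v=np.meshgrid(np.arange(W),np.arange(H)); d=c['depth']
    P=np.stack([(u-c['cx'])/f*d,(v-c['cy'])/f*d,d],-1)
    return (P-np.array(c['t']))@np.array(c['R'])
E
python3 - <<'E'
from h import *
print(robot.sense())
for n in ['scene','side','wrist']:
    c=shot(n,n+'0.png'); print(n,c['fov_y'],-np.array(c['R']).T@c['t'])
    for th in ['wood_block','white_block','blue_block','caliper_stand']:
        for r in robot.look_for(n,th)[:2]: print(th,r)
    for th in ['wood_block','white_block','blue_block','caliper_stand','spot','thumb_tab','fixed_face','moving_face']:
        for r in robot.spot_point(n,th)[:1]: print('pt',th,r, world(c,*r['at']))
E
```

```text
pics
{'t': 0.0, 'joints': array([6.44005794e+01, 5.01091761e+00, 1.00355232e+01, 9.50966007e+01,
       1.36206524e-03, 9.00012369e+01]), 'qd': array([ 0.03016616, -0.04853959,  0.01572689, -0.03624383,  0.01942583,
       -0.0189143 ]), 'effort': array([ 3.97225594e-03, -5.20378911e+01,  4.64813697e+01,  1.58292800e-02,
        3.29618424e-04,  3.73696423e-06]), 'ee_pos': array([0.23754919, 0.49583196, 0.23059437]), 'orientation': array([-1.79928005e+02, -1.36050991e-03,  1.54399341e+02]), 'force': array([-0.31985698, -0.20008979,  1.09491122]), 'ft_torque': array([ 0.00639218, -0.12408931,  0.00552561]), 'gripper_width': 0.9946984833579379}
scene 46.65767898734603 [0.91897967 0.8860893  0.6044152 ]
wood_block {'extent': [344.9, 271.0, 44.5, 41.0], 'p': 0.82}
wood_block {'extent': [213.4, 180.3, 19.0, 14.4], 'p': 0.2}
white_block {'extent': [332.6, 222.3, 34.8, 33.5], 'p': 0.78}
blue_block {'extent': [278.2, 243.5, 40.4, 34.2], 'p': 0.62}
caliper_stand {'extent': [182.8, 161.6, 110.3, 71.5], 'p': 0.79}
pt wood_block {'at': [366.6, 303.6], 'p': 0.64} [0.49036682 0.37361176 0.01058697
[... 901 characters left out ...]
te_block {'at': [226.8, 214.0], 'p': 0.86} [0.42012805 0.19597047 0.0180513 ]
pt blue_block {'at': [282.1, 191.3], 'p': 0.93} [0.5534249  0.21378418 0.0142555 ]
pt caliper_stand {'at': [333.0, 261.4], 'p': 0.83} [ 0.5600775  -0.00087676  0.02037778]
pt spot {'at': [314.4, 266.8], 'p': 0.78} [0.52697477 0.00885052 0.00992005]
pt thumb_tab {'at': [382.7, 299.3], 'p': 0.76} [ 0.59040571 -0.1133026   0.03713472]
pt fixed_face {'at': [310.7, 257.5], 'p': 0.77} [0.53119642 0.03204214 0.00801015]
pt moving_face {'at': [319.5, 268.8], 'p': 0.7} [ 0.52981826 -0.0046829   0.01946229]
wrist 71.18243705087438 [0.17211073 0.52707375 0.37529877]
wood_block {'extent': [257.3, 342.0, 19.4, 13.7], 'p': 0.74}
```

Run:
```python
import cv2
a=cv2.imread('pics/scene0.png')[140:330,160:420]; cv2.imwrite('pics/s0c.png',cv2.resize(a,None,fx=3,fy=3,interpolation=2))
a=cv2.imread('pics/side0.png')[120:420,190:480]; cv2.imwrite('pics/d0c.png',cv2.resize(a,None,fx=2,fy=2,interpolation=2))
```

```text
(no output)
```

View pics/s0c.png

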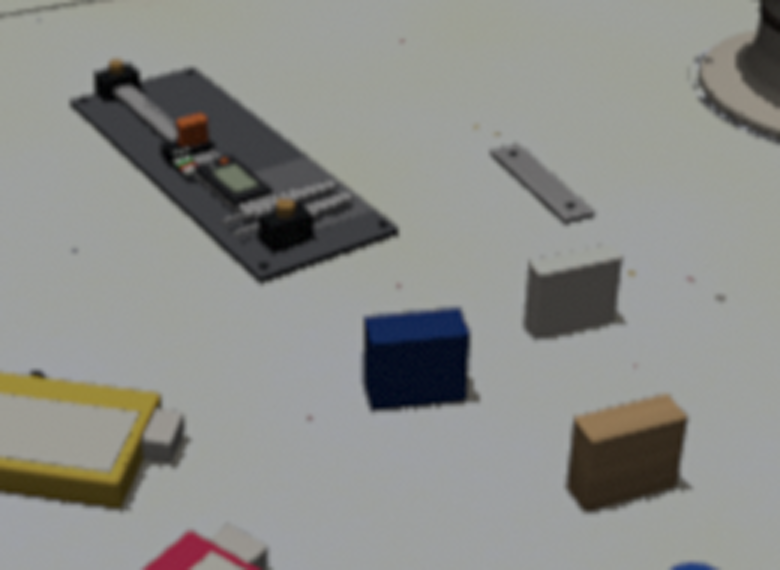

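View pics/d0c.png

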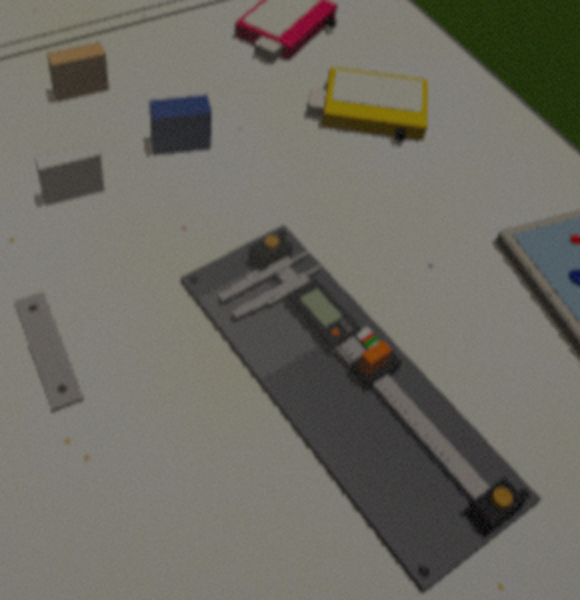

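View pics/wrist0.png

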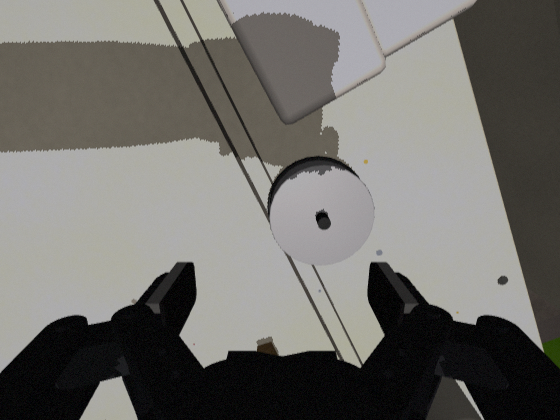

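Run:
```python
from h import *
def rect(P):
    (c,s,a)=cv2.minAreaRect((P[:,:2]*1000).astype(np.float32)); return np.round(c,1),np.round(s,1),round(a,2)
for n in ['scene','side']:
    c=robot.camera(n); P=cloud(c); img=c['img'].astype(int); b,g,r=img[...,0],img[...,1],img[...,2]
    hsv=cv2.cvtColor(c['img'],cv2.COLOR_BGR2HSV)
    for th in ['wood_block','white_block','blue_block']:
        x,y,w,h=[int(k) for k in robot.look_for(n,th)[0]['extent']]
        Q=P[y-3:y+h+4,x-3:x+w+4].reshape(-1,3); T=Q[(Q[:,2]>.05)&(Q[:,2]<.064)]
        A=Q[(Q[:,2]>.012)]
        print(n,th,len(T),np.median(T[:,2]),rect(T),rect(A))
    V=hsv[...,2]; m=(V<95)&(P[...,2]>.002)&(P[...,2]<.014)&(P[...,0]>.4)&(P[...,0]<.8)&(P[...,1]<.12)&(P[...,1]>-.4)
    nl,lab,st,_=cv2.connectedComponentsWithStats(m.astype(np.uint8)); k=1+np.argmax(st[1:,4]); m=lab==k
    Q=P[m]; print('plate',m.sum(),np.median(Q[:,2]),rect(Q))
    # image-based: rect of mask projected onto z=8mm
    vv,uu=np.nonzero(m); W=np.array([world(c,u,v,z=.008) for u,v in zip(uu,vv)]); print('plateproj',rect(W))
    m=(hsv[...,0]<14)&(hsv[...,1]>170)&(P[...,2]>.02)&(P[...,2]<.06)&(P[...,0]>.4)&(P[...,1]<.1); Q=P[m]; print('tab',len(Q),Q.min(0),Q.max(0),np.median(Q,0))
```

```text
scene wood_block 421 0.05620605010177133 (array([481.6, 363.1]), array([26.7, 65.5]), 85.51) (array([702.5, 602.9]), array([709.9,  63.8]), 47.47)
scene white_block 227 0.056261185482737244 (array([420.1, 209.7]), array([21.1, 63. ]), 86.31) (array([673.8, 528.1]), array([865.6,  61.9]), 51.5)
scene blue_block 405 0.05633453006135171 (array([553.2, 230.5]), array([34.1, 64.2]), 72.65) (array([716.5, 557.1]), array([769.6,  67.1]), 63.37)
plate 1487 0.008737286081484068 (array([559.7, -96.1]), array([124.4, 330.8]), 8.49)
plateproj (array([561.4, -95.4]), array([125.6, 339.6]), 8.21)
tab 74 [ 0.56976665 -0.10659831  0.02187839] [ 0.84174209 -0.065868    0.04802913] [ 0.58196365 -0.10094536  0.03766282]
side wood_block 232 0.05532101158871369 (array([482.7, 360.5]), array([28.7, 64.4]), 83.61) (array([405.4,   2.5]), array([761. ,  65.9]), 77.83)
side white_block 262 0.05537021662730068 (array([420.6, 205.1]), array([21.1, 64.2]), 86.11) (array([373.7, -75.3]), array([593.1,  64.8]), 80.54)
side blue_block 333 0.05548546103074398 (array([554.1, 228.6]), array([35.5, 63.8]), 75.39) (array([442. , -65.5]), array([661.3,  65.7]), 69.04)
plate 9592 0.008078648125704937 (array([ 561.4, -100.1]), array([128.3, 329.9]), 8.13)
plateproj (array([ 558.9, -101. ]), array([126.8, 329.8]), 8.32)
tab 72 [ 0.56810355 -0.2496887   0.02014768] [ 0.84579407 -0.06558182  0.04784333] [ 0.58140893 -0.1119595   0.04400322]
```

```bash
cat >> h.py <<'E'
def plan(p,yaw,base=None):
    s=robot.sense(); o=s['ee_pos']; y0=s['orientation'][2] if base is None else base
    a=np.radians(y0); d=np.array(p)-o
    sh=[d[0]*np.cos(a)+d[1]*np.sin(a), d[0]*np.sin(a)-d[1]*np.cos(a), -d[2]]
    dy=(yaw-y0+180)%360-180
    print('t',round(s['t'],2),'ee',np.round(o,4),'yaw',round(y0,2),'shift',np.round(sh,4),'turn',round(-np.radians(dy),4),'j6',s['joints'][5],'F',np.round(s['force'],2))
TH=np.radians(8.3); O=np.array([.564,.0185])
def st(x,y,z): return [O[0]+np.cos(TH)*x-np.sin(TH)*y, O[1]+np.sin(TH)*x+np.cos(TH)*y, z]
def inst(p):
    d=np.array(p)[:2]-O; return np.round([np.cos(TH)*d[0]+np.sin(TH)*d[1], -np.sin(TH)*d[0]+np.cos(TH)*d[1]],4)
E
python3 - <<'E'
from h import *
plan(st(0,-120,.15) if 0 else st(0,-.12,.15),188.3)
E
```

```text
t 2.35 ee [0.2376 0.496  0.2313] yaw 154.4 shift [-0.5676 -0.3892  0.0813] turn -0.5916 j6 90.00016806725024 F [-0.13 -0.34  0.95]
```

>>> {"name": "servo_tool", "arguments": {"rows": [0,-0.5676,-0.3892,0.081,-0.592,0,-0.5676,-0.3892,0.081,-0.592,0,-0.5676,-0.3892,0.081,-0.592,0,-0.5676,-0.3892,0.081,-0.592,0,-0.5676,-0.3892,0.081,-0.592,0,-0.5676,-0.3892,0.081,-0.592,0,-0.5676,-0.3892,0.081,-0.592,0,-0.5676,-0.3892,0.081,-0.592], "force": 30}}

```text
t: 3.15
ee_pos: [0.4293, 0.1635, 0.1865]
orientation: [180.0, 0.0, -171.7]
force: [1.3, 0.9, 0.5]
gripper_width: 0.998
```

Run:
```python
from h import *
plan(st(0,-.12,.15),188.3)
```

```text
t 3.15 ee [0.4293 0.1635 0.1865] yaw -171.67 shift [-0.1122 -0.283   0.0365] turn 0.0006 j6 12.515923862435985 F [1.32 0.92 0.52]
```

>>> {"name": "servo_tool", "arguments": {"rows": [0.3,-0.107,-0.27,0.034,0,0.3,-0.107,-0.27,0.034,0,0.3,-0.107,-0.27,0.034,0,0.3,-0.107,-0.27,0.034,0,0.3,-0.107,-0.27,0.034,0,0.3,-0.107,-0.27,0.034,0,0.3,-0.107,-0.27,0.034,0,0.3,-0.107,-0.27,0.034,0]}}

```text
t: 3.95
ee_pos: [0.5735, -0.087, 0.1518]
orientation: [180.0, -0.1, -171.8]
force: [0.2, -0.7, -0.5]
gripper_width: 0.698
```

Run:
```python
from h import *
plan(st(0,-.12,.05),188.3); print(inst(robot.sense()['ee_pos']))
c=shot('wrist','w1.png')
for th in ['thumb_tab','moving_face','fixed_face','spot','caliper_stand']:
    for r in robot.spot_point('wrist',th)[:2]: p=world(c,*r['at']); print(th,r,p,inst(p))
```

```text
t 3.95 ee [ 0.5735 -0.087   0.1518] yaw -171.79 shift [-0.0058 -0.0142  0.1018] turn -0.0015 j6 -16.846998675272314 F [ 0.25 -0.66 -0.48]
[-0.0058 -0.1058]
thumb_tab {'at': [254.1, 212.8], 'p': 0.91} [ 0.5790063  -0.11124509  0.04720981] [-0.0039 -0.1306]
thumb_tab {'at': [386.0, 202.1], 'p': 0.65} [0.5585862  0.01325957 0.01870466] [-0.0061 -0.0044]
moving_face {'at': [378.0, 166.9], 'p': 0.63} [ 0.52617696 -0.00289848  0.01975915] [-0.0405 -0.0157]
fixed_face {'at': [392.6, 167.1], 'p': 0.97} [0.52451865 0.01129272 0.01826672] [-0.0401 -0.0014]
spot {'at': [390.9, 157.4], 'p': 0.94} [0.51639193 0.01089868 0.00919464] [-0.0482 -0.0006]
caliper_stand {'at': [386.5, 201.9], 'p': 0.58} [0.55833131 0.01371539 0.01864885] [-0.0063 -0.0039]
```

View pics/w1.png

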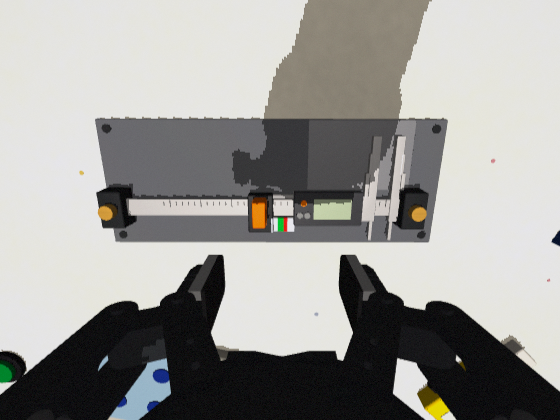

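Run:
```python
from h import *
c=shot('wrist','w2.png'); s=robot.sense(); print(s['t'],s['ee_pos'],inst(s['ee_pos']),s['orientation'])
P=cloud(c); hsv=cv2.cvtColor(c['img'],cv2.COLOR_BGR2HSV); V=hsv[...,2]
def rect(P):
    (q,sz,a)=cv2.minAreaRect((P[:,:2]*1000).astype(np.float32)); return np.round(q,1),np.round(sz,1),round(a,2)
m=(V<120)&(abs(P[...,2]-.008)<.005)&(P[...,0]>.4); m[250:]=0
nl,lab,stt,_=cv2.connectedComponentsWithStats(m.astype(np.uint8)); k=1+np.argmax(stt[1:,4]); Q=P[lab==k]; print(len(Q),np.median(Q[:,2]),rect(Q))
m=(hsv[...,0]<20)&(hsv[...,1]>150)&(P[...,2]>.042)&(P[...,2]<.055)&(P[...,0]>.4); m[250:]=0;m[:,:240]=0;m[:,300:]=0
Q=P[m]; print('tab',len(Q),np.median(Q[:,2]),rect(Q),inst(np.array(rect(Q)[0])/1000))
for th in ['thumb_tab','moving_face','fixed_face','spot']:
    for r in robot.spot_point('wrist',th)[:1]: p=world(c,*r['at']); print(th,r,p,inst(p))
```

```text
4.3 [ 0.57355851 -0.08542448  0.15295879] [-0.0055 -0.1042] [-1.79989850e+02  4.34706594e-02 -1.71606297e+02]
28700 0.009650834523961151 (array([558.1, -99.9]), array([123. , 330.1]), 8.15)
tab 373 0.047345988230112206 (array([ 581. , -107.1]), array([24.1, 12.4]), 7.32) [-0.0013 -0.1267]
thumb_tab {'at': [255.5, 211.6], 'p': 0.74} [ 0.57826967 -0.10848896  0.04771501] [-0.0042 -0.1277]
moving_face {'at': [374.3, 167.2], 'p': 0.6} [ 0.52699023 -0.00469725  0.02070383] [-0.04   -0.0176]
fixed_face {'at': [389.9, 169.4], 'p': 0.75} [0.52710821 0.01137426 0.01794365] [-0.0375 -0.0017]
spot {'at': [388.0, 155.6], 'p': 0.82} [0.51513343 0.00924865 0.01008747] [-0.0497 -0.0021]
```

```bash
sed -i 's/O=np.array(\[.564,.0185\])/O=np.array([.563,.0178])/' h.py
python3 - <<'E'
from h import *
plan([.581,-.1065,.031],188.2)
E
```

```text
t 4.5 ee [ 0.5736 -0.086   0.1526] yaw -171.65 shift [-0.0043 -0.0214  0.1216] turn 0.0026 j6 -16.87233715766134 F [ 0.32 -0.27 -0.3 ]
```

>>> {"name": "servo_tool", "arguments": {"rows": [0.4,-0.004,-0.0214,0.03,0,0.4,-0.004,-0.0214,0.06,0,0.4,-0.004,-0.0214,0.09,0,0.4,-0.004,-0.0214,0.11,0,0.4,-0.004,-0.0214,0.1216,0,0.4,-0.004,-0.0214,0.1216,0,0.4,-0.004,-0.0214,0.1216,0,0.4,-0.004,-0.0214,0.1216,0]}}

```text
t: 5.3
ee_pos: [0.5816, -0.107, 0.0324]
orientation: [-180.0, 0.1, -171.7]
force: [0.6, 0.2, 0.6]
gripper_width: 0.6
```

Run:
```python
from h import *
plan([.581,-.1065,.031],188.2)
c=shot('wrist','w3.png')
```

```text
t 5.3 ee [ 0.5816 -0.107   0.0324] yaw -171.67 shift [0.0005 0.0006 0.0014] turn 0.0022 j6 -18.748582632456852 F [0.61 0.19 0.62]
```

View pics/w3.png

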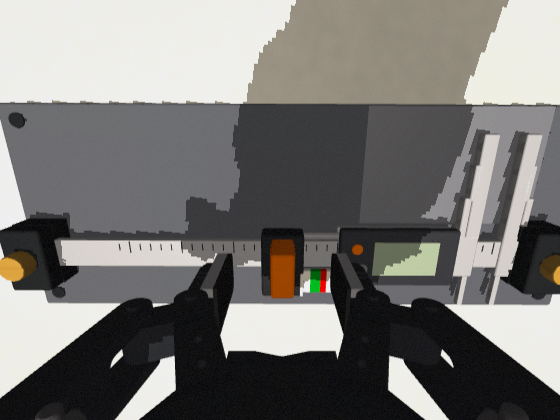

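>>> {"name": "servo_tool", "arguments": {"rows": [0.7,0,0,0.001,0,0.8,0,0,0.001,0,0.9,0,0,0.001,0,1,0,0,0.001,0,1,0,0,0.001,0,1,0,0,0.001,0,1,0,0,0.001,0,1,0,0,0.001,0], "force": 25}}

```text
t: 6.15
ee_pos: [0.5809, -0.1069, 0.0301]
orientation: [-180.0, 0.0, -171.7]
force: [0.3, -0.2, 3.7]
gripper_width: 0.13
```

Run:
```python
from h import *
plan([.581,-.1065,.031],188.2); print(inst(robot.sense()['ee_pos']))
c=shot('wrist','w4.png')
```

```text
t 6.15 ee [ 0.5809 -0.1069  0.0301] yaw -171.68 shift [-0.0002  0.0004 -0.0009] turn 0.0021 j6 -18.747440048442577 F [ 0.25 -0.17  3.67]
[-0.0003 -0.126 ]
```

View pics/w4.png

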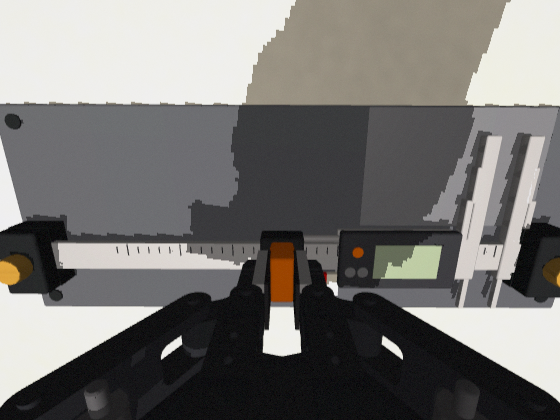

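>>> {"name": "servo_tool", "arguments": {"rows": [1,0,-0.004,-0.001,0,1,0,-0.012,-0.001,0,1,0,-0.02,-0.001,0,1,0,-0.028,-0.001,0,1,0,-0.036,-0.001,0,1,0,-0.044,-0.001,0,1,0,-0.05,-0.001,0,1,0,-0.05,-0.001,0]}}

```text
t: 7.0
ee_pos: [0.5879, -0.1574, 0.0305]
orientation: [-180.0, -0.0, -171.7]
force: [1.9, 1.4, -6.4]
gripper_width: 0.133
```

Run:
```python
from h import *
plan([.581,-.1065,.031],188.2); print(inst(robot.sense()['ee_pos']))
c=shot('wrist','w5.png')
```

```text
t 7.0 ee [ 0.5879 -0.1574  0.0305] yaw -171.74 shift [-0.0005  0.0513 -0.0005] turn 0.0011 j6 -23.23839213119007 F [ 1.91  1.35 -6.4 ]
[-0.0007 -0.1769]
```

View pics/w5.png

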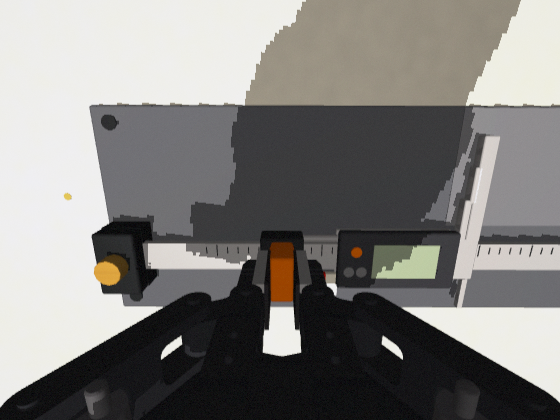

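Opened by about 50 mm: the slide followed the tab (moving jaw at column 480, fixed jaw out of view). Now I release and rise.

>>> {"name": "servo_tool", "arguments": {"rows": [0.6,0,0,0,0,0.4,0,0,0,0,0.3,0,0,0,0,0.3,0,0,-0.02,0,0.3,0,0,-0.06,0,0.3,0,0.01,-0.11,0,0.3,0,0.03,-0.15,0,0.3,0,0.05,-0.15,0]}}

```text
t: 7.85
ee_pos: [0.5826, -0.1068, 0.188]
orientation: [-179.8, 0.5, -171.7]
force: [-0.6, -0.1, 0.4]
gripper_width: 0.701
```

Run:
```python
from h import *
c=shot('wrist','w6.png')
plan([.482,.362,.15],175); print(inst(robot.sense()['ee_pos']))
hsv=cv2.cvtColor(c['img'],cv2.COLOR_BGR2HSV); P=cloud(c)
for th in ['thumb_tab','moving_face','fixed_face','spot']:
    for r in robot.spot_point('wrist',th)[:1]: p=world(c,*r['at']); print(th,r,p,inst(p))
```

```text
t 7.9 ee [ 0.5816 -0.1041  0.1852] yaw -171.61 shift [0.0305 0.4757 0.0352] turn 0.2337 j6 -18.563590560528237 F [1.75 1.84 0.19]
[ 0.0008 -0.1233]
thumb_tab {'at': [228.6, 196.6], 'p': 0.88} [ 0.58781298 -0.16042826  0.04735399] [-0.0012 -0.1799]
moving_face {'at': [337.7, 153.8], 'p': 0.91} [ 0.53282591 -0.05579209  0.01962641] [-0.0405 -0.0685]
fixed_face {'at': [402.8, 155.7], 'p': 0.9} [0.5248737  0.01204726 0.01959951] [-0.0386 -0.0002]
spot {'at': [400.2, 145.8], 'p': 0.82} [0.51558045 0.01036219 0.01037889] [-0.048  -0.0005]
```

View pics/w6.png

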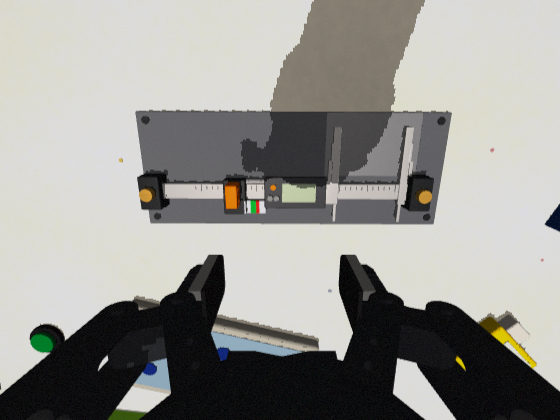

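>>> {"name": "servo_tool", "arguments": {"rows": [0.3,0.0305,0.4757,0.01,0.234,0.3,0.0305,0.4757,0.01,0.234,0.3,0.0305,0.4757,0.01,0.234,0.3,0.0305,0.4757,0.01,0.234,0.3,0.0305,0.4757,0.01,0.234,0.3,0.0305,0.4757,0.01,0.234,0.3,0.0305,0.4757,0.01,0.234,0.3,0.0305,0.4757,0.01,0.234]}}

```text
t: 8.9
ee_pos: [0.4976, 0.2831, 0.1715]
orientation: [-179.9, -0.1, 174.9]
force: [1.2, -0.7, -0.2]
gripper_width: 0.698
```

Run:
```python
from h import *
plan([.482,.362,.17],175)
```

```text
t 8.9 ee [0.4976 0.2831 0.1715] yaw 174.86 shift [0.0226 0.0772 0.0015] turn -0.0024 j6 34.784780670499394 F [ 1.19 -0.73 -0.24]
```

>>> {"name": "servo_tool", "arguments": {"rows": [0.3,0.0226,0.075,0,0,0.3,0.0226,0.075,0,0,0.3,0.0226,0.075,0,0,0.3,0.0226,0.075,0,0,0.3,0.0226,0.075,0,0,0.3,0.0226,0.075,0,0,0.3,0.0226,0.075,0,0,0.3,0.0226,0.075,0,0]}}

```text
t: 9.7
ee_pos: [0.4826, 0.3581, 0.1727]
orientation: [180.0, 0.0, 174.9]
force: [-0.5, 0.3, 0.1]
gripper_width: 0.699
```

Run:
```python
from h import *
c=shot('wrist','w7.png'); P=cloud(c)
def rect(P):
    (q,sz,a)=cv2.minAreaRect((P[:,:2]*1000).astype(np.float32)); return np.round(q,1),np.round(sz,1),round(a,2)
r=robot.look_for('wrist','wood_block'); print(r)
x,y,w,h=[max(int(k),0) for k in r[0]['extent']]
Q=P[y:y+h+4,x:x+w+4].reshape(-1,3); T=Q[(Q[:,2]>.051)&(Q[:,2]<.063)]
print(len(T),np.median(T[:,2]),rect(T)); q=rect(T)[0]/1000
plan([q[0],q[1],.04],175)
```

```text
[{'extent': [271.2, 165.3, 27.5, 74.5], 'p': 0.88}]
1775 0.05749289972771893 (array([481.7, 361.1]), array([23.8, 64.2]), 85.52)
t 9.8 ee [0.4825 0.3584 0.1726] yaw 174.88 shift [0.001  0.0026 0.1326] turn -0.0022 j6 41.72800411438875 F [0.29 0.5  0.94]
```

View pics/w7.png

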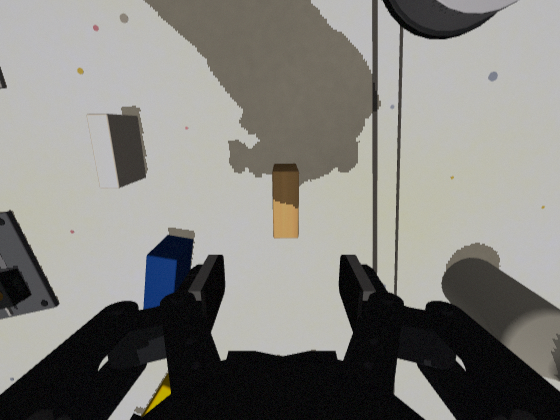

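>>> {"name": "servo_tool", "arguments": {"rows": [0.3,0.001,0.0026,0.04,-0.011,0.3,0.001,0.0026,0.08,-0.011,0.3,0.001,0.0026,0.11,-0.011,0.3,0.001,0.0026,0.13,-0.011,0.3,0.001,0.0026,0.141,-0.011,0.3,0.001,0.0026,0.141,-0.011,0.6,0.001,0.0026,0.141,-0.011,1,0.001,0.0026,0.141,-0.011], "force": 30}}

```text
t: 10.6
ee_pos: [0.4822, 0.362, 0.0331]
orientation: [179.9, 0.1, 175.5]
force: [-0.4, -0.2, 0.1]
gripper_width: 0.371
```

>>> {"name": "servo_tool", "arguments": {"rows": [1,0,0,0,0,1,0,0,0,0,1,0,0,0,0,1,0,0,-0.01,0,1,0,0,-0.03,0,1,0,0,-0.06,0,1,0,0,-0.09,0,1,0,0,-0.09,0]}}

```text
t: 11.4
ee_pos: [0.483, 0.3626, 0.1269]
orientation: [179.7, 0.3, 175.5]
force: [0.1, -0.2, -0.4]
gripper_width: 0.273
```

Run:
```python
from h import *
c=shot('wrist','w8.png')
plan(st(-.048,-.022,.16),188.2)
```

```text
t 11.45 ee [0.4825 0.3622 0.1245] yaw 175.54 shift [-0.0651 -0.3691 -0.0355] turn -0.221 j6 41.35100482722734 F [-0.49  0.12 -1.48]
```

View pics/w8.png

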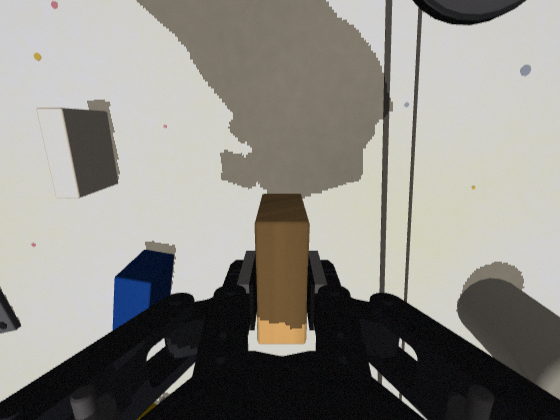

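>>> {"name": "servo_tool", "arguments": {"rows": [1,-0.005,-0.03,-0.0355,-0.03,1,-0.065,-0.369,-0.0355,-0.221,1,-0.065,-0.369,-0.0355,-0.221,1,-0.065,-0.369,-0.0355,-0.221,1,-0.065,-0.369,-0.0355,-0.221,1,-0.065,-0.369,-0.0355,-0.221,1,-0.065,-0.369,-0.0355,-0.221,1,-0.065,-0.369,-0.0355,-0.221]}}

```text
t: 12.25
ee_pos: [0.517, -0.0137, 0.1564]
orientation: [180.0, -0.1, -171.8]
force: [0.9, -0.9, -0.4]
gripper_width: 0.271
```

>>> {"name": "servo_tool", "arguments": {"rows": [1,0,0,0,0,1,0,0,0,0,1,0,0,0,0,1,0,0,0,0,1,0,0,0,0,1,0,0,0,0,1,0,0,0,0,1,0,0,0,0]}}

```text
t: 13.05
ee_pos: [0.5177, -0.0113, 0.157]
orientation: [-180.0, 0.0, -171.8]
force: [0.1, 0.4, -0.4]
gripper_width: 0.273
```

Run:
```python
from h import *
c=shot('wrist','w9.png')
plan(st(-.048,-.022,.08),188.2); print(inst(robot.sense()['ee_pos']))
for th in ['moving_face','fixed_face','spot']:
    for r in robot.spot_point('wrist',th)[:1]: p=world(c,*r['at']); print(th,r,p,inst(p))
```

```text
t 13.1 ee [ 0.5177 -0.0113  0.157 ] yaw -171.78 shift [-0.0011  0.0003  0.077 ] turn 0.0003 j6 -9.473073688955 F [ 0.13  0.24 -1.14]
[-0.0491 -0.0223]
moving_face {'at': [240.3, 207.1], 'p': 0.91} [ 0.53230949 -0.05251696  0.01057148] [-0.0405 -0.0652]
fixed_face {'at': [301.3, 214.2], 'p': 0.78} [ 0.48404238 -0.00721369  0.17026131] [-0.0817 -0.0134]
spot {'at': [305.3, 201.6], 'p': 0.61} [0.51436391 0.01137555 0.02109742] [-0.0491  0.0007]
```

View pics/w9.png

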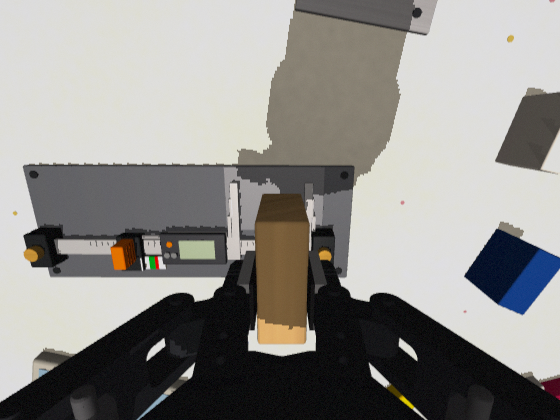

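>>> {"name": "servo_tool", "arguments": {"rows": [1,-0.001,0,0.03,0,1,-0.001,0,0.06,0,1,-0.001,0,0.085,0,1,-0.001,0,0.1,0,1,-0.001,0,0.108,0,1,-0.001,0,0.113,0,1,-0.001,0,0.114,0,1,-0.001,0,0.114,0]}}

```text
t: 14.05
ee_pos: [0.5191, -0.0114, 0.0438]
orientation: [-180.0, 0.1, -171.8]
force: [0.8, 0.3, -0.8]
gripper_width: 0.272
```

>>> {"name": "servo_tool", "arguments": {"rows": [1,0,0,0.0005,0,1,0,0,0.001,0,1,0,0,0.001,0,1,0,0,0.0015,0,1,0,0,0.002,0,1,0,0,0.002,0,1,0,0,0.002,0,1,0,0,0.002,0]}}

```text
t: 14.85
ee_pos: [0.5186, -0.0113, 0.0411]
orientation: [-180.0, 0.0, -171.8]
force: [-0.8, 0.5, 1.1]
gripper_width: 0.276
```

Run:
```python
from h import *
c=shot('wrist','w10.png');shot('side','d10.png')
plan(st(-.048,-.022,.04),188.2); print(inst(robot.sense()['ee_pos']))
a=cv2.imread('pics/d10.png')[200:420,260:480]; b=cv2.imread('pics/w10.png'); cv2.imwrite('pics/m10.png',np.hstack([cv2.resize(a,(420,420)),cv2.resize(b,None,fx=.65,fy=1)[:, :370]]))
```

```text
t 14.95 ee [ 0.5187 -0.0114  0.0411] yaw -171.8 shift [-0.0001  0.0005  0.0011] turn 0.0001 j6 -9.459473143800556 F [-0.73  0.24  2.08]
[-0.0481 -0.0225]
```

View pics/m10.png

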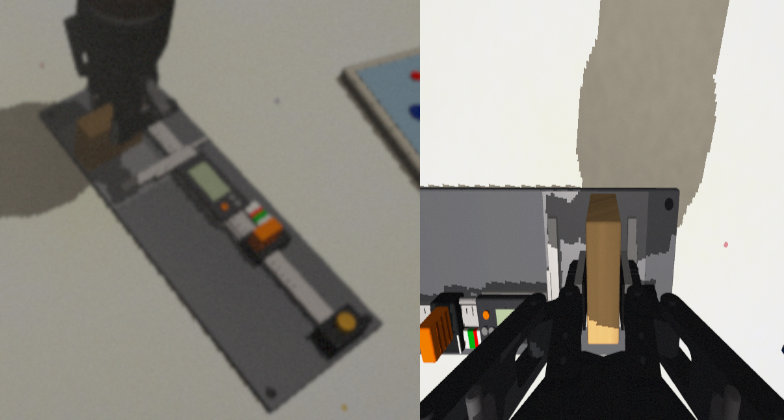

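>>> {"name": "servo_tool", "arguments": {"rows": [1,0,0,0.0005,0,1,0,0,0.001,0,1,0,0,0.001,0,1,0,0,0.001,0,1,0,0,0.001,0,1,0,0,0.001,0,1,0,0,0.001,0,1,0,0,0.001,0]}}

```text
t: 15.75
ee_pos: [0.5187, -0.0114, 0.041]
orientation: [-180.0, 0.0, -171.8]
force: [-5.1, -0.3, 10.9]
gripper_width: 0.272
```

>>> {"name": "servo_tool", "arguments": {"rows": [1,0,0,-0.001,0,0.7,0,0,-0.001,0,0.5,0,0,-0.001,0,0.4,0,0,-0.001,0,0.4,0,0,-0.001,0,0.4,0,0,-0.02,0,0.4,0,0,-0.06,0,0.4,0,0,-0.1,0]}}

```text
t: 16.55
ee_pos: [0.518, -0.0113, 0.1405]
orientation: [180.0, -0.1, -171.8]
force: [1.3, -0.2, -0.1]
gripper_width: 0.6
```

Run:
```python
from h import *
c=shot('wrist','w11.png'); P=cloud(c)
def rect(P):
    (q,sz,a)=cv2.minAreaRect((P[:,:2]*1000).astype(np.float32)); return np.round(q,1),np.round(sz,1),round(a,2)
r=robot.look_for('wrist','wood_block'); print(r)
x,y,w,h=[max(int(k),0) for k in r[0]['extent']]
Q=P[y:y+h+4,x:x+w+4].reshape(-1,3); T=Q[(Q[:,2]>.058)&(Q[:,2]<.072)]
print(len(T),np.median(T[:,2]),rect(T)); print(inst(rect(T)[0]/1000))
s=robot.sense(); print(s['ee_pos'],inst(s['ee_pos']))
plan(st(0,-.1755,.15),188.2)
```

```text
[{'extent': [264.0, 171.5, 33.3, 90.1], 'p': 0.62}, {'extent': [6.0, 167.9, 351.7, 115.8], 'p': 0.46}]
2375 0.0654808302740175 (array([518.2, -12.2]), array([64.2, 24. ]), 8.33)
[-0.0487 -0.0232]
[ 0.5209065  -0.01142164  0.14556999] [-0.0459 -0.0228]
t 16.65 ee [ 0.5209 -0.0114  0.1456] yaw -171.8 shift [-0.0461 -0.1526 -0.0044] turn 0.0 j6 -9.457620817889836 F [ 1.52 -0.9   0.63]
```

View pics/w11.png

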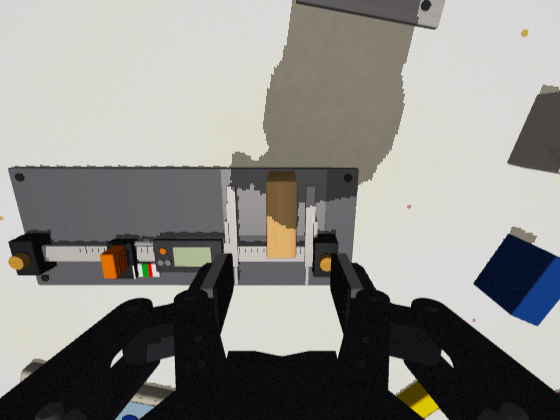

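>>> {"name": "servo_tool", "arguments": {"rows": [0.4,-0.0461,-0.154,-0.005,0,0.4,-0.0461,-0.154,-0.005,0,0.4,-0.0461,-0.154,-0.005,0,0.4,-0.0461,-0.154,-0.005,0,0.4,-0.0461,-0.154,-0.005,0,0.4,-0.0461,-0.154,-0.005,0,0.4,-0.0461,-0.154,-0.005,0,0.4,-0.0461,-0.154,-0.005,0]}}

```text
t: 17.45
ee_pos: [0.586, -0.156, 0.1453]
orientation: [-180.0, 0.0, -171.7]
force: [0.8, 0.1, 0.3]
gripper_width: 0.598
```

Run:
```python
from h import *
c=shot('wrist','w12.png'); P=cloud(c)
plan([.5878,-.1572,.031],188.2)
hsv=cv2.cvtColor(c['img'],cv2.COLOR_BGR2HSV)
m=(hsv[...,0]<20)&(hsv[...,1]>150)&(P[...,2]>.044)&(P[...,2]<.055)&(P[...,0]>.4)&(P[...,1]<-.12)&(P[...,1]>-.2); m[250:]=0
(q,sz,a)=cv2.minAreaRect((P[m][:,:2]*1000).astype(np.float32)); print(m.sum(),q,sz,a,inst(np.array(q)/1000))
```

```text
t 17.5 ee [ 0.5861 -0.1562  0.1454] yaw -171.72 shift [-0.0015 -0.0013  0.1144] turn 0.0014 j6 -23.201374848547964 F [-0.05  0.61  0.02]
353 (588.1196899414062, -158.86888122558594) (23.555208206176758, 11.262979507446289) 8.46391773223877 [-0.0006 -0.1784]
```

View pics/w12.png

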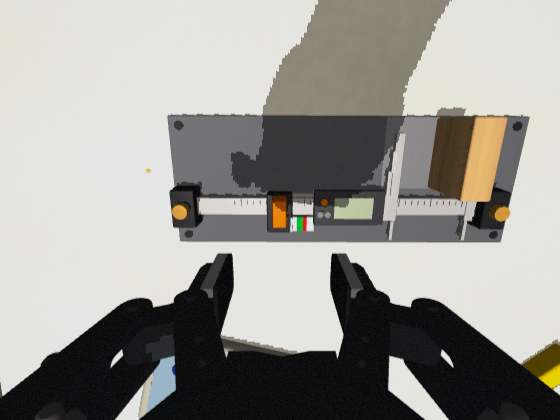

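>>> {"name": "servo_tool", "arguments": {"rows": [0.4,-0.0015,-0.0015,0.04,0,0.4,-0.0015,-0.0015,0.08,0,0.4,-0.0015,-0.0015,0.105,0,0.4,-0.0015,-0.0015,0.1144,0,0.4,-0.0015,-0.0015,0.1144,0,0.6,-0.0015,-0.0015,0.1144,0,0.8,-0.0015,-0.0015,0.1144,0,1,-0.0015,-0.0015,0.1144,0], "force": 25}}

```text
t: 18.3
ee_pos: [0.5888, -0.1586, 0.0322]
orientation: [-180.0, 0.1, -171.8]
force: [0.8, -0.8, 5.4]
gripper_width: 0.129
```

>>> {"name": "servo_tool", "arguments": {"rows": [1,0,0,0,0,1,0,0,0,0,1,0,0,0,0,1,0,0,0,0,1,0,0,0,0,1,0,0,0,0,1,0,0,0,0,1,0,0,0,0]}}

```text
t: 19.1
ee_pos: [0.5889, -0.1588, 0.0322]
orientation: [-179.9, 0.1, -171.8]
force: [0.1, -0.1, 6.4]
gripper_width: 0.13
```

```bash
cat > chk.py <<'E'
from h import *
import sys
k=sys.argv[1]
s=robot.sense(); a=shot('wrist','wa%s.png'%k)['img']; b=shot('scene','sa%s.png'%k)['img']; 
print(round(s['t'],2),s['ee_pos'],inst(s['ee_pos']),s['force'],'Fy_stand',-np.sin(TH)*s['force'][0]+np.cos(TH)*s['force'][1],s['gripper_width'])
im=np.hstack([cv2.resize(a[90:320,130:560],None,fx=1.3,fy=1.3,interpolation=2)[:299],cv2.resize(b[160:235,185:245],(239,299),interpolation=2)])
cv2.imwrite('pics/c%s.png'%k,im)
E
python3 chk.py 0
```

```text
19.1 [ 0.58890856 -0.15879469  0.03223511] [ 1.000e-04 -1.785e-01] [ 0.12256895 -0.11326571  6.40213415] Fy_stand -0.12977293099043954 0.13034713587792307
```

View pics/c0.png

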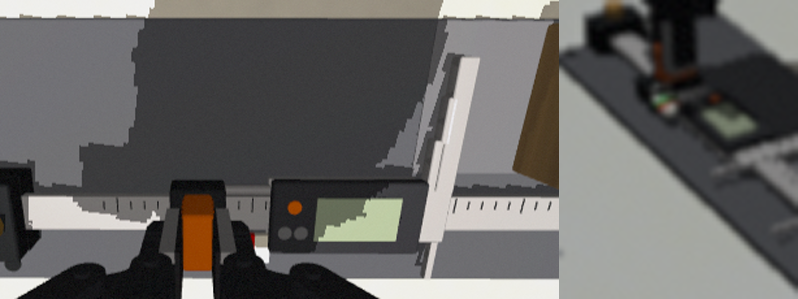

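>>> {"name": "servo_tool", "arguments": {"rows": [1,0,0.003,-0.0005,0,1,0,0.007,-0.0005,0,1,0,0.011,-0.0005,0,1,0,0.015,-0.0005,0,1,0,0.019,-0.0005,0,1,0,0.023,-0.0005,0,1,0,0.025,-0.0005,0,1,0,0.026,-0.0005,0]}}

```text
t: 20.0
ee_pos: [0.5851, -0.1326, 0.0322]
orientation: [-179.9, 0.1, -171.8]
force: [1.7, -1.9, 5.6]
gripper_width: 0.132
```

```bash
python3 chk.py 1
```

```text
20.0 [ 0.58509344 -0.13256614  0.03224423] [ 0.0002 -0.152 ] [ 1.7278949  -1.85962295  5.6345234 ] Fy_stand -2.089577214045862 0.13153508948899828
```

View pics/c1.png

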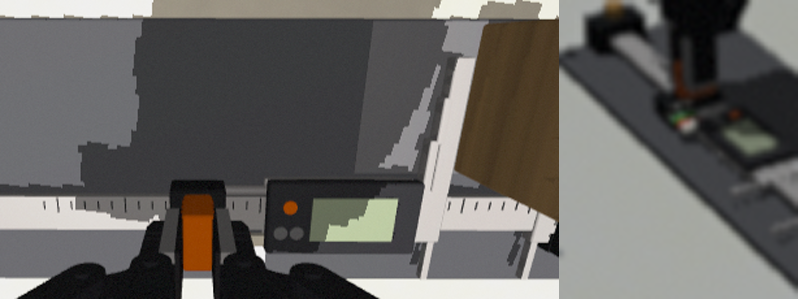

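```bash
cat >> chk.py <<'E'
r=cv2.imread('pics/wa0.png'); tpl=r[228:288,336:372]; 
S=cv2.matchTemplate(cv2.resize(a[220:296,310:390],None,fx=8,fy=8,interpolation=2),cv2.resize(tpl,None,fx=8,fy=8,interpolation=2),cv2.TM_CCOEFF_NORMED)
_,mx,_,l=cv2.minMaxLoc(S); dx=l[0]/8+310-336; dy=l[1]/8+220-228
d=robot.camera('wrist')['depth'][260,360]; f=210/np.tan(np.radians(71.18/2))
print('match',round(mx,3),dx,dy,'depth',d,'thumb mm',-dx*d/f*1000)
E
python3 chk.py 1b
```

```text
20.1 [ 0.58510326 -0.13260583  0.03225734] [ 0.0002 -0.152 ] [ 1.96402879 -0.54480091  6.70959991] Fy_stand -0.8226142884394936 0.12850020006293317
match 0.982 -2.875 0.0 depth 0.1657552 thumb mm 1.624037050208957
```

>>> {"name": "servo_tool", "arguments": {"rows": [1,0,0.002,0,0,1,0,0.004,0,0,1,0,0.006,0,0,1,0,0.008,0,0,1,0,0.009,0,0,1,0,0.01,0,0,1,0,0.011,0,0,1,0,0.012,0,0]}}

```text
t: 21.05
ee_pos: [0.5834, -0.1209, 0.0323]
orientation: [-179.9, 0.1, -171.8]
force: [1.9, -1.8, 6.9]
gripper_width: 0.132
```

```bash
python3 chk.py 2
```

```text
21.05 [ 0.58344127 -0.12090325  0.0322846 ] [ 0.0002 -0.1402] [ 1.91595588 -1.84228025  6.91130677] Fy_stand -2.099563934150768 0.13227588544009236
match 0.977 -4.25 0.0 depth 0.1648411 thumb mm 2.387510942931198
```

View pics/c2.png

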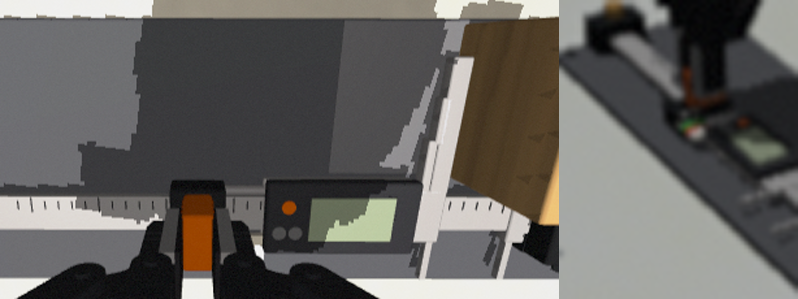

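>>> {"name": "servo_tool", "arguments": {"rows": [1,0,0.001,0,0,1,0,0.002,0,0,1,0,0.003,0,0,1,0,0.004,0,0,1,0,0.005,0,0,1,0,0.005,0,0,1,0,0.005,0,0,1,0,0.005,0,0]}}

```text
t: 22.0
ee_pos: [0.5827, -0.116, 0.0322]
orientation: [-179.9, 0.1, -171.8]
force: [1.7, -1.7, 6.0]
gripper_width: 0.129
```

```bash
python3 chk.py 3
```

```text
22.0 [ 0.582724   -0.1159691   0.03222961] [ 0.0002 -0.1352] [ 1.66193153 -1.65667873  5.97005783] Fy_stand -1.879236447370773 0.12856001815285076
match 0.975 -3.75 0.0 depth 0.16468228 thumb mm 2.1045975223496227
```

>>> {"name": "servo_tool", "arguments": {"rows": [1,0,0.001,0,0,1,0,0.0015,0,0,1,0,0.002,0,0,1,0,0.0025,0,0,1,0,0.003,0,0,1,0,0.003,0,0,1,0,0.003,0,0,1,0,0.003,0,0]}}

```text
t: 22.95
ee_pos: [0.5823, -0.1131, 0.0323]
orientation: [-179.9, 0.1, -171.8]
force: [2.2, -0.9, 6.6]
gripper_width: 0.134
```

```bash
python3 chk.py 4
```

```text
22.95 [ 0.58231922 -0.11314245  0.0322527 ] [ 0.0002 -0.1324] [ 2.21469797 -0.9382083   6.61197132] Fy_stand -1.2480866927665812 0.13384234168354542
match 0.978 -6.125 0.0 depth 0.16467871 thumb mm 3.4374348263387167
```

View pics/c4.png

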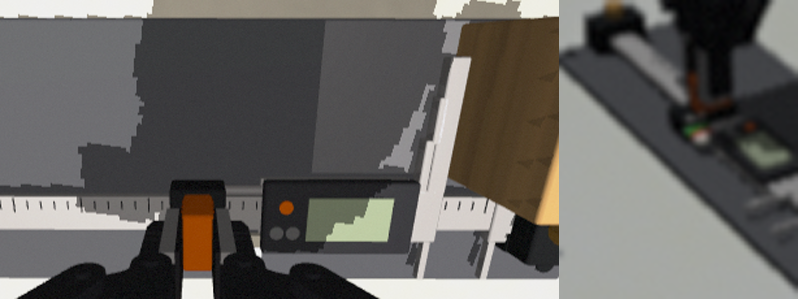

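>>> {"name": "servo_tool", "arguments": {"rows": [1,0,0.001,0,0,1,0,0.0015,0,0,1,0,0.002,0,0,1,0,0.0025,0,0,1,0,0.003,0,0,1,0,0.003,0,0,1,0,0.003,0,0,1,0,0.003,0,0]}}

```text
t: 23.9
ee_pos: [0.582, -0.1105, 0.0323]
orientation: [-179.9, 0.1, -171.8]
force: [2.1, -4.3, 6.5]
gripper_width: 0.13
```

```bash
python3 chk.py 5
```

```text
23.9 [ 0.58198308 -0.11047813  0.032301  ] [ 0.0003 -0.1297] [ 2.14226974 -4.33454398  6.53519468] Fy_stand -4.598392973894237 0.13021817801105798
match 0.857 -10.875 -0.125 depth 0.16531645 thumb mm 6.126836070974848
```

View pics/c5.png

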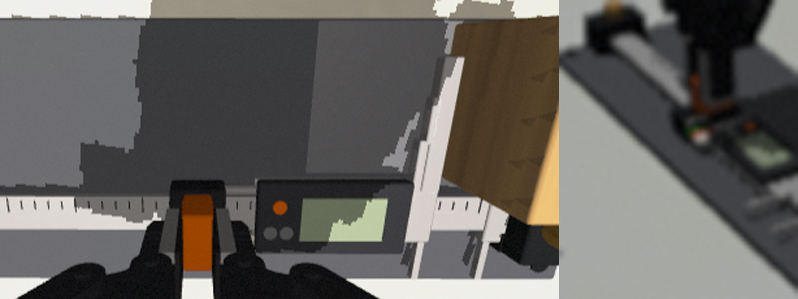

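>>> {"name": "servo_tool", "arguments": {"rows": [1,0,0.0005,0,0,1,0,0.001,0,0,1,0,0.001,0,0,1,0,0.001,0,0,1,0,0.001,0,0,1,0,0.001,0,0,1,0,0.001,0,0,1,0,0.001,0,0]}}

```text
t: 24.85
ee_pos: [0.5818, -0.1096, 0.0323]
orientation: [-179.9, 0.1, -171.8]
force: [3.0, -4.3, 5.7]
gripper_width: 0.131
```

```bash
python3 chk.py 6
python3 - <<'E'
import cv2
b=cv2.imread('pics/sa6.png')[150:240,180:300]; cv2.imwrite('pics/s6.png',cv2.resize(b,None,fx=6,fy=6,interpolation=2))
E
```

```text
24.85 [ 0.58183712 -0.1096077   0.03231386] [ 0.0002 -0.1288] [ 3.02204115 -4.33760746  5.70944053] Fy_stand -4.728424826368609 0.1312841578473617
match 0.839 -12.5 -0.125 depth 0.1640513 thumb mm 6.98844534063721
```

View pics/s6.png

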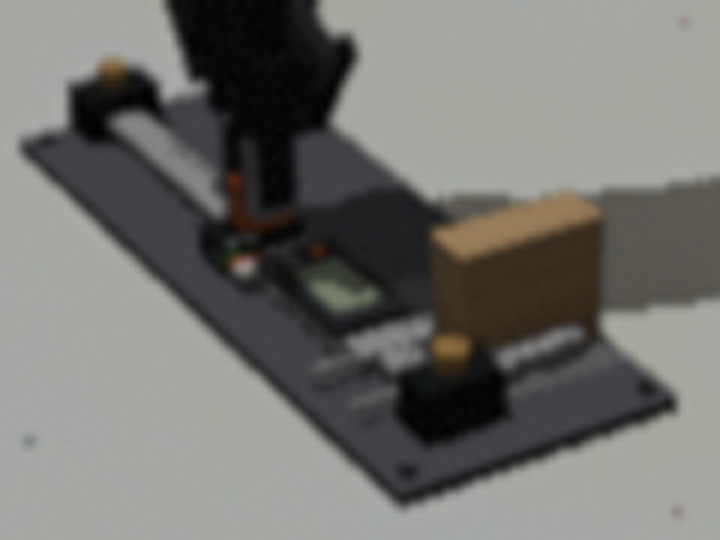

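>>> {"name": "servo_tool", "arguments": {"rows": [1,0,-0.0015,0,0,1,0,-0.003,0,0,1,0,-0.004,0,0,1,0,-0.004,0,0,0.8,0,-0.004,0,0,0.6,0,-0.004,0,0,0.4,0,-0.004,0,0,0.4,0,-0.004,0,0]}}

```text
t: 25.8
ee_pos: [0.581, -0.1127, 0.0307]
orientation: [180.0, -0.0, -171.8]
force: [0.1, -0.4, -0.4]
gripper_width: 0.602
```

>>> {"name": "servo_tool", "arguments": {"rows": [0.4,0,0,-0.01,0,0.4,0,0,-0.03,0,0.4,0,0,-0.06,0,0.4,0,0,-0.09,0,0.4,0,0,-0.12,0,0.4,0,0,-0.15,0,0.4,0,0,-0.15,0,0.4,0,0,-0.15,0]}}

```text
t: 26.6
ee_pos: [0.5817, -0.113, 0.1821]
orientation: [-180.0, 0.1, -171.8]
force: [0.8, 0.5, -1.6]
gripper_width: 0.599
```

Run:
```python
from h import *
c=shot('wrist','w20.png'); P=cloud(c); d=shot('scene','s20.png')
s=robot.sense(); print(s['t'],s['ee_pos'],s['gripper_width'])
for n,cc in (('wrist',c),('scene',d)):
  PP=cloud(cc)
  r=robot.look_for(n,'wood_block'); print(r[0])
  x,y,w,h=[max(int(k)-3,0) for k in r[0]['extent']]
  Q=PP[y:y+h+7,x:x+w+7].reshape(-1,3); T=Q[(Q[:,2]>.060)&(Q[:,2]<.072)]
  (q,sz,a)=cv2.minAreaRect((T[:,:2]*1000).astype(np.float32)); print(np.median(T[:,2]),q,sz,a,inst(np.array(q)/1000))
for th in ['thumb_tab','moving_face','fixed_face']:
    for r in robot.spot_point('wrist',th)[:1]: p=world(c,*r['at']); print(th,r,inst(p))
hsv=cv2.cvtColor(c['img'],cv2.COLOR_BGR2HSV)
m=(hsv[...,0]<20)&(hsv[...,1]>150)&(P[...,2]>.044)&(P[...,2]<.055)&(P[...,1]<-.08)&(P[...,1]>-.2); m[250:]=0
(q,sz,a)=cv2.minAreaRect((P[m][:,:2]*1000).astype(np.float32)); print('tab',m.sum(),sz,inst(np.array(q)/1000))
cv2.imwrite('pics/w20c.png',cv2.resize(c['img'][80:250,150:500],None,fx=2.2,fy=2.2,interpolation=2))
```

```text
26.7 [ 0.5810094  -0.11286268  0.18027718] 0.6023930863334828
{'extent': [383.3, 114.0, 52.6, 78.8], 'p': 0.79}
0.0653004059780244 (516.9530029296875, -1.7308769226074219) (64.31510162353516, 24.719329833984375) 8.014411926269531 [-0.0484 -0.0127]
{'extent': [250.5, 178.9, 32.5, 26.2], 'p': 0.69}
0.06431166513854064 (517.7969360351562, 0.051158905029296875) (61.70033264160156, 26.80820655822754) 8.804779052734375 [-0.0473 -0.011 ]
thumb_tab {'at': [276.4, 199.3], 'p': 0.98} [-0.0029 -0.1378]
moving_face {'at': [382.9, 156.1], 'p': 0.78} [-0.0416 -0.0285]
tab 286 (23.54755973815918, 10.923709869384766) [-0.0002 -0.1367]
```

View pics/w20c.png

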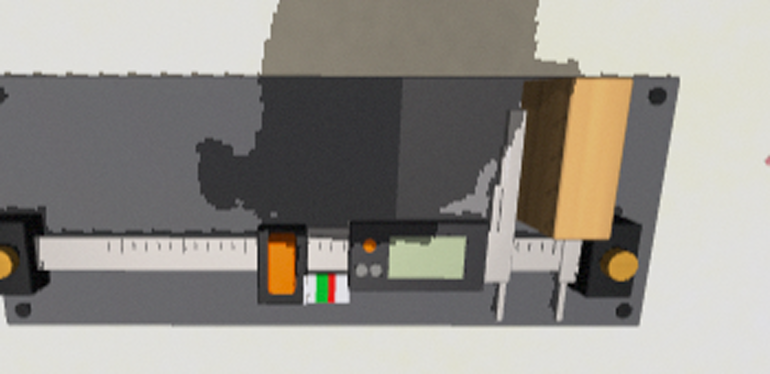

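```bash
python3 -c "
from workcell import robot
print(robot.job_done())"
```

```text
the job is handed in; nothing more can be done
None
```

The caliper is closed on the wooden block, the arm has let go and risen clear, and I handed the job in at about 27 s of the 58 s allowed.

**What I did**
- I pulled the jaws open to about 65 mm by the orange tab.
- I stood the wooden block on the base plate about 11 mm short of the fixed jaw, square to the jaws, and let go.
- I pushed the tab forward in small steps to about 7 mm of spring travel, which is in the green. It stayed there for about 0.8 s, then I eased back about 3 to 4 mm and released.

**Last checks**
- **Block:** it stands upright and is square within about 1°. Its centre is 11 to 13 mm behind the fixed face (12 mm is ideal) and about 5 mm nearer the jaw tips than the spot.
- **Jaw gap:** about 24.6 mm, worked out from the tab's position and good to about 2 mm. The block is 24 mm thick.
- **Thumb spring:** the strip shows the carriage back in the white. The tab stayed clear of the red: measured travel never passed about 7 mm, and the force on the tool was about 4.6 N.
- **Other blocks:** I did not measure the white and blue blocks again at the end. The arm passed well above both and touched neither.

**What disagreed or was missing**
- The scene and wrist cameras differed by about 2 mm on where the block is.
- The fingers hid most of the strip while I pushed. I measured the spring travel from how far the display housing shifted in the wrist picture, and the force reading roughly agreed.

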